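Work a swollen, seized battery pack out of the bench charger

TASK

The battery pack with the red light on its head has swollen and seized in its bay of the bench charger. Slide the clear cover that lies over it back past its neighbour, then work the pack out by twisting it to and fro while pulling gently upward; a straight pull would only heave the charger off the bench, and the charger must stay standing where it is. Stand the pack upright in the red fault tray without dropping it, and leave the three packs with green lights in their bays.

Things in the scene. Friction and masses are not known exactly. Their poses are not given: they have to be found in the camera images.
- charger: Bench charger, grey steel case 250 mm (its x) by 360 mm (its y), 5.5 kg with its packs, standing loose on rubber feet. Origin on the bench under its centre; x away from the robot, z up. Walls up to 132 mm; two track rails at x = +-122 mm, 10 mm thick, tops 156 mm above the bench. Two clear covers on the double track close it: left (y > 0) in the lower track, right (y < 0) in the upper.
- charger_deck (a point): Middle of the charger's black deck, 78 mm above the bench, axes as the charger. Four bays at x = +-56, y = +-94 mm from here; free space above the deck 234 by 344 mm. Under the deck three spring-loaded balls per bay, centred 60 mm above the bench, press on a pack's side; they hardly hold a sound pack. An upward pull of about 30 N on a bay begins to tip the charger.
- cover_left (a joint): Travel in m of the left cover, over the two bays at y > 0: 0 = shut, 0.158 = fully back under the right cover; it moves towards the charger's -y. Friction about 2 N, stays where it is left, starts shut or up to 20 mm open. Fully back it leaves a gap from y = 20 to 172 mm in the charger frame.
- cover_right (a joint): Travel in m of the right cover, over the two bays at y < 0: 0 = shut, 0.158 = fully back over the left cover; it moves towards the charger's +y. Same friction and start, mirrored gap.
- cover_left_lip (a point): Centre of the left cover's black pull lip, 10 mm below its top edge, axes as the charger: upright strip along the charger's x, 150 mm long, 8 mm thick, on the cover's outer (+y) edge; top 175 mm above the bench, the cover's face 32 mm below that. Shut, it lies at the charger's end (y = 174 mm) and can be pushed inward from beyond the end, above 157 mm over the bench.
- cover_right_lip (a point): The same for the right cover: lip on its outer (-y) edge, y = -174 mm when shut, top 175 mm above the bench, the cover's face 22 mm below that.
- pack_fault_head (a point): Centre of the head of the seized pack, the only one with a red light on top and a red band; it may stand in any of the four bays. Head: grey block 48 mm (its x) by 36 mm (its y, the ribbed flats to grip) by 30 mm high. This point is 85 mm above the pack's flat foot, 15 mm below its top, and 115 mm above the bench at the start. 0.25 kg, 100 mm tall in all.
- pack_fault_foot (a point): Centre of the seized pack's foot, 30 mm above the bench at the start. Blue round body 34 mm across, 70 mm long, clamped by the balls: a straight pull takes 55 to 85 N, but while the pack is turned a light pull makes it creep up (5 mm per swing of 1.3 rad takes 10 to 25 N and about 1.2 N m). After 30 mm of rise it is free; the foot must then rise above 175 mm to clear rails and lips.
- pack_a_head (a point): Centre of the head of a sound pack (green light); same shape, body 30 mm across, loose in its bay.
- pack_b_head (a point): As pack a, another sound pack (green light).
- pack_c_head (a point): As pack a, another sound pack (green light).
- tray: Red open fault tray fixed on the bench, 160 mm (its x) by 130 mm (its y), 50 mm high, walls and floor about 4 mm thick. Origin on the bench under its centre.
Mind the look-alikes: they are no part of the job. What is meant by the tray is not brown or purple, and is the larger of those in its own colour.

How it is judged:
On the way, in this order (a step that is already met when the one before it is completed fails the run):
1. the cover over the seized pack is slid back past its neighbour (((y of pack_fault_head in the frame of charger above 0 m and value of joint cover_left above 0.13 m) or (y of pack_fault_head in the frame of charger below 0 m and value of joint cover_right above 0.13 m))), for 0.2 s.
2. the seized pack is out of its bay, the charger still standing on the bench (z of pack_fault_head in the frame of charger above 0.165 m and angle between charger's own z axis and vertical below 0.03 rad and height (world z) of charger below 0.006 m), for 0.1 s.
At the end, for the whole second after the job is handed in: The pack with the red light stands upright (within 0.15 rad) and still on the floor of the red tray; the charger stands level within 30 mm of where it was; the three sound packs are in their bays (heads within 30 mm of where they were) (x of pack_fault_head in the frame of tray between -0.065 and 0.065 m and y of pack_fault_head in the frame of tray between -0.05 and 0.05 m and z of pack_fault_head in the frame of tray below 0.1 m and angle between pack_fault_head's own z axis and vertical below 0.15 rad and linear speed of pack_fault below 0.02 m/s and distance of each of charger, pack_a_head, pack_b_head, pack_c_head from where it was at the start of the episode below 0.03 m and angle between charger's own z axis and vertical below 0.02 rad); the robot touches nothing.
It fails at once if the charger is heaved off the bench: tilted by more than 0.03 rad or lifted more than 6 mm (angle between charger's own z axis and vertical above 0.03 rad or height (world z) of charger above 0.006 m).
It fails at once if the charger is shoved more than 30 mm from its place (distance of charger from where it was at the start of the episode above 0.03 m).
It fails at once if a sound pack is lifted or knocked more than 30 mm out of place (distance of any of pack_a_head, pack_b_head, pack_c_head from where it was at the start of the episode above 0.03 m).
It fails at once if the swollen pack is dropped: not held and falling faster than 0.6 m/s (linear speed of pack_fault above 0.6 m/s and contact force between the fingers and pack_fault below 0.1 N).
It also fails if it takes over 67 s, if anything falls off the work surface, if the arm or the gripper's body presses on something with over 40 N, if the wrist force passes 120 N, or if a joint passes its speed limit or range.

ROBOT

A 6-joint arm with a two-finger parallel gripper is mounted at the origin on the work surface. World frame = base frame: x ahead of the robot, y to its left, z up, the work surface at z = 0. Lengths are in m, angles in rad, forces in N, time in s.
With the tool pointing down it reaches from about 0.225 to 0.725 m from the base axis. Payload 3.1 kg.
Tool frame: the origin (TCP) lies on the centre line of the jaws, within the pads' length; the fingertips stand env.finger_overhang ahead of it and the grasp point (between the pads) lies 11 mm behind it (env.finger_overhang is the distance from the TCP to the fingertips, in m); z points along the fingers, x is the direction in which the jaws open and shut, and the axes are right-handed (so a half turn about z gives the same grasp; the last joint's range is limited). The gripper opens to 85 mm and grips with 20 to 120 N. Pads are 22 mm wide; open, the fingers measure 114 mm over their backs; the gripper's body (76 mm by 85 mm) begins 54 mm behind the grasp point. The pads swing forward as they close: fully open they stand 13 mm farther back than shut.
Start: joints at [-1.239, 0.048, 0.099, 1.622, 0, 1.443], TCP at [0.233, -0.47, 0.239] pointing down, gripper open.
Joint ranges: [-2.91, 2.91], [-0.99, 1.94], [-1.21, 1.42], [-2.12, 2.29], [-1.49, 1.47], [-3.14, 3.14]. Speed limits (rad/s): [2.79, 2.79, 3.14, 3.14, 3.14, 3.14].

INTERFACE

Orientations are given as a unit quaternion [x, y, z, w].
In Python, from workcell import env gives the robot as it stands.
- The arm moves only by the tool play_rows, never from a script. Its argument "motion" is a list of rows, each an object with "slide": the shift along the tool's x, y, z in mm, a list of three; "turn": the turn, a rotation vector about the tool's x, y, z in degrees, a list of three; "gripper": the finger opening in mm, from 0 to 85.4. A call has 1 to 20 rows; each row is the pose to reach, as a shift and turn from the pose measured when the call began, along the tool's axes at that moment; what a row does not reach only later rows make up. A row lasts 1/8 s, in which the tool goes at most 62.5 mm and 10.7 degrees, less where a joint would pass 70% of its speed; a pose out of reach is approached as far as the arm can. A call with a gripper value outside its range is refused whole. The fingers move at their own pace and stop on an object; "squeeze" is the grip in N (left out, the last holds). Time passes only in rows, so rows that repeat a pose let the fingers close. It gives the time, the measured TCP pose, the force and the opening at its end, in the units of the state.
- env.observe(): the state, without advancing time (a new reading comes with each control period).
- env.read_camera(name): name is "scene" or "top"; returns a dict with "frame" (400x640x3 uint8, red, green, blue), "vertical_fov" (degrees; the focal length in pixels is half the picture's height over the tangent of half this angle, whatever the lens; pixels are square), "cx", "cy" (the principal point, pixels), "xyz" and "orientation" of the camera in the world. Camera axes: x right, y down, z forward; pixel columns grow to the right and rows downward; lengths in m; the calibration is good to about 2 mm. A picture is of the moment at which its call begins. There is no depth.
- env.close_job(): hands the job in, once; it reports no verdict.
The state is a dict: "clock": time; "q": joint angles; "joint_vel": joint speeds; "joint_efforts": joint torques, N m; "position": TCP position; "ee_rot": TCP orientation; "contact_force": force on the tool from outside, world axes, zero at the start; "torque": the same for the moment, N m; "grip_width": finger opening in m.
Only numpy, scipy, OpenCV 4.12 (cv2) and the standard library are available. Lean on these libraries where they do the work, as an engineer would, in place of code of your own. Each camera call takes 0.05 s, during which the arm holds its last target. There are 200 camera calls.

## Working session

There is one attempt and no reset: what is moved stays moved. The work goes in short steps, Python scripts to look and compute and a tool call to move; the robot and the scene stay as the last step left them, time stands still between calls to the robot, and variables do not carry over. Pictures are saved under pics/ and viewed, about 8 in all and at most 12, crops included, and the job is handed in when it is done.

Besides the shell and the picture viewer there is one more tool, called after ">>>" as a command line: name --argument value ..., lists and objects as JSON in quotes. play_rows: Moves the arm, as the interface text tells. Its arguments: {"type":"object","properties":{"motion":{"type":"array"},"squeeze":{"type":"number"}},"required":["motion"]}

```bash
mkdir -p pics; ls
cat > h.py <<'E'
import numpy as np, cv2
from scipy.spatial.transform import Rotation as R
from workcell import env
def cam(n):
    c=env.read_camera(n); f=c["frame"]; c["f"]=f.shape[0]/2/np.tan(np.radians(c["vertical_fov"])/2)
    c["R"]=R.from_quat(c["orientation"]).as_matrix(); return c
def ray(c,u,v):
    return c["R"]@np.array([(u-c["cx"])/c["f"],(v-c["cy"])/c["f"],1])
def onz(c,u,v,z):
    d=ray(c,u,v);o=np.array(c["xyz"]);return o+d*(z-o[2])/d[2]
def proj(c,p):
    q=c["R"].T@(np.array(p)-np.array(c["xyz"]));return np.array([c["cx"]+c["f"]*q[0]/q[2],c["cy"]+c["f"]*q[1]/q[2]])
def save(c,n): cv2.imwrite("pics/"+n,c["frame"][:,:,::-1])
E
python3 - <<'E'
from h import *
print(env.observe(),env.finger_overhang)
for n in("scene","top"):
    c=cam(n);save(c,n+"1.png");print(n,c["xyz"],c["orientation"],c["f"],c["cx"],c["cy"],{k for k in c})
E
```

```text
pics
{'clock': 0.0, 'q': array([-1.23878680e+00,  4.87283678e-02,  9.75772303e-02,  1.62199810e+00,
        4.62716767e-06,  1.44299397e+00]), 'joint_vel': array([ 0.00048532, -0.00050409, -0.00038132,  0.0001202 , -0.00051261,
        0.00121341]), 'joint_efforts': array([-7.07973850e-04, -3.38779342e+01,  3.20016110e+01,  2.02180725e-02,
       -7.56622285e-05,  1.01610816e-06]), 'position': array([ 0.23277666, -0.46990706,  0.23811845]), 'ee_rot': array([ 8.49640374e-01, -5.27361214e-01, -9.10875121e-04, -7.44549529e-04]), 'contact_force': array([0.1306541 , 0.44004069, 0.01808875]), 'torque': array([ 0.00355673, -0.0087786 , -0.0233051 ]), 'grip_width': 0.08571334790331063} 0.008
scene [1.33698093 0.61069039 0.82087242] [ 0.39515224  0.77839469 -0.43845282 -0.21381192] 495.94622936045107 322.1908151384305 199.06275377533194 {'f', 'cx', 'vertical_fov', 'xyz', 'orientation', 'cy', 'R', 'frame'}
top [ 0.23380129 -0.06274721  1.46410981] [-0.69632811  0.71448585 -0.05330799  0.04237203] 455.2445639770907 318.6098403497463 200.40200438061026 {'f', 'cx', 'vertical_fov', 'xyz', 'orientation', 'cy', 'R', 'frame'}
```

View pics/scene1.png

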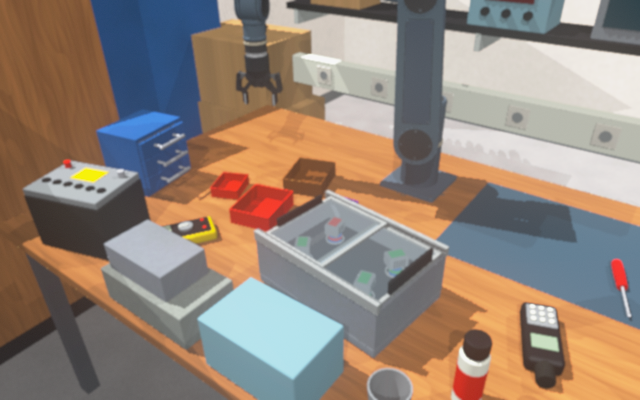

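View pics/top1.png

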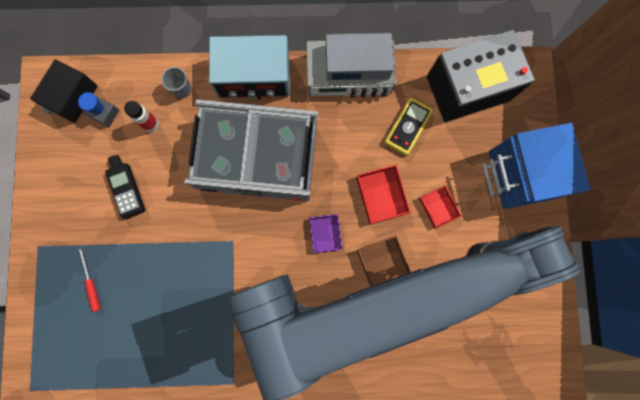

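The scene view shows the red-light pack at about (335,225) and green ones at (303,243), (397,257) and (367,278). In the top view (up = +x, left = +y) the red pack is at about (282,170), so it is in the x<0, y<0 bay under the right cover. The large red tray is at about (383,194), and the smaller red one at (440,206) is a decoy.

Run:
```python
from h import *
c=cam("top"); f=c["frame"]
cv2.imwrite("pics/crop1.png",cv2.resize(f[90:235,175:425,::-1],None,fx=3.2,fy=3.2,interpolation=cv2.INTER_CUBIC))
hsv=cv2.cvtColor(f,cv2.COLOR_RGB2HSV)
red=(((hsv[...,0]<6)|(hsv[...,0]>174))&(hsv[...,1]>170)&(hsv[...,2]>90)).astype(np.uint8)
for k in cv2.findContours(red,0,2)[0]:
    if cv2.contourArea(k)>300:
        r=cv2.minAreaRect(k); b=cv2.boxPoints(r)
        P=np.array([onz(c,*p,.05)for p in b]); print("red",r,P.mean(0),[np.linalg.norm(P[i]-P[i-1]).round(3) for i in range(4)],P.round(3).tolist())
g=((hsv[...,1]<40)&(hsv[...,2]>150)).astype(np.uint8); g[:95]=0;g[205:]=0;g[:,:180]=0;g[:,325:]=0
for k in cv2.findContours(g,0,2)[0]:
    if cv2.contourArea(k)>100:
        r=cv2.minAreaRect(k);b=cv2.boxPoints(r);P=np.array([onz(c,*p,.156)for p in b]);print("grey",r,P.mean(0),[np.linalg.norm(P[i]-P[i-1]).round(3) for i in range(4)])
```

```text
red ((439.800048828125, 206.59999084472656), (34.882659912109375, 30.4105224609375), 63.43495178222656) [ 0.39738042 -0.46732333  0.05      ] [np.float64(0.108), np.float64(0.098), np.float64(0.109), np.float64(0.097)] [[0.427, -0.401, 0.05], [0.468, -0.49, 0.05], [0.368, -0.533, 0.05], [0.327, -0.445, 0.05]]
red ((382.65899658203125, 193.8724822998047), (50.95939636230469, 42.34125900268555), 74.47589111328125) [ 0.44252908 -0.28938475  0.05      ] [np.float64(0.161), np.float64(0.135), np.float64(0.162), np.float64(0.133)] [[0.504, -0.206, 0.05], [0.538, -0.337, 0.05], [0.38, -0.372, 0.05], [0.348, -0.243, 0.05]]
grey ((251.01980590820312, 146.80197143554688), (124.77764892578125, 83.78211975097656), 5.710593223571777) [0.57737767 0.10894944 0.156     ] [np.float64(0.362), np.float64(0.253), np.float64(0.372), np.float64(0.252)]
```

View pics/crop1.png

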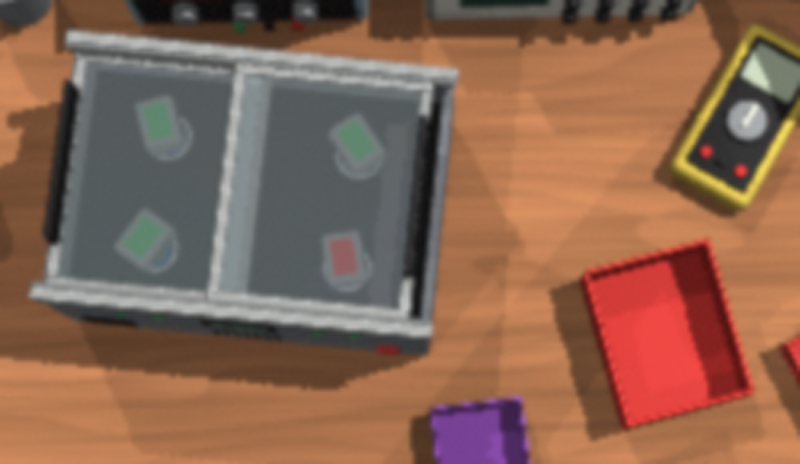

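The crop shows the rails running from (68,35) to (457,75) and from (30,290) to (432,330). The right cover's black lip runs from about (438,88) to (412,305), so that cover is slightly open. The fault pack's red top is at (343,257).

Run:
```python
from h import *
c=cam("top"); f=c["frame"]
w=lambda x,y,z: onz(c,175+x/3.2-.34,90+y/3.2-.34,z)
C=np.array([w(68,33,.156),w(458,70,.156),w(432,336,.156),w(30,297,.156)])
print(C.round(4),[np.linalg.norm(C[i]-C[i-1]).round(3) for i in range(4)])
ctr=C.mean(0); ey=(C[0]-C[1]+C[3]-C[2]);ey/=np.linalg.norm(ey);print("ctr",ctr,"yaw",np.degrees(np.arctan2(-ey[0],ey[1])))
yaw=np.arctan2(-ey[0],ey[1]);Rz=R.from_euler("z",yaw).as_matrix()
for p in[(438,88),(412,305),(424,195),(430,195),(418,195)]: print("lip",p,(Rz.T@(w(*p,.175)-ctr)).round(3))
hsv=cv2.cvtColor(f,cv2.COLOR_RGB2HSV)
m=(((hsv[...,0]<10)|(hsv[...,0]>170))&(hsv[...,1]>60)).astype(np.uint8);m[:140]=0;m[190:]=0;m[:,:260]=0;m[:,300:]=0
for k in cv2.findContours(m,0,2)[0]:
    r=cv2.minAreaRect(k); P=np.array([onz(c,*p,.13)for p in cv2.boxPoints(r)])
    print("red",r,P.mean(0),Rz.T@(P.mean(0)-ctr),P.round(3).tolist())
s=cam("scene");h=cv2.cvtColor(s["frame"],cv2.COLOR_RGB2HSV)
m=(((h[...,0]<10)|(h[...,0]>170))&(h[...,1]>60)).astype(np.uint8);m[:205]=0;m[245:]=0;m[:,:322]=0;m[:,350:]=0
for k in cv2.findContours(m,0,2)[0]:
    r=cv2.minAreaRect(k); print("scene",r,onz(s,*r[0],.13))
```

```text
[[ 0.7227  0.272   0.156 ]
 [ 0.679  -0.0901  0.156 ]
 [ 0.4292 -0.0599  0.156 ]
 [ 0.474   0.3039  0.156 ]] [np.float64(0.251), np.float64(0.365), np.float64(0.252), np.float64(0.367)]
ctr [0.57622033 0.10648319 0.156     ] yaw -6.9472623248631935
lip (438, 88) [ 0.1   -0.166  0.019]
lip (412, 305) [-0.102 -0.163  0.019]
lip (424, 195) [-0.001 -0.164  0.019]
lip (430, 195) [-0.    -0.169  0.019]
lip (418, 195) [-0.001 -0.158  0.019]
red ((282.0, 170.0), (10.0, 6.0), 90.0) [0.50949805 0.02083718 0.13      ] [-0.05587302 -0.09308763 -0.026     ] [[0.525, 0.03, 0.13], [0.524, 0.012, 0.13], [0.494, 0.012, 0.13], [0.495, 0.03, 0.13]]
scene ((334.5, 239.0), (5.0, 0.0), 180.0) [0.56836301 0.06397763 0.13      ]
scene ((334.5000305175781, 221.50003051757812), (5.656853675842285, 9.899495124816895), 45.0) [0.50881722 0.02166543 0.13      ]
```

Both views agree on the pack to within 1 mm, and it fits the bay at (-56,-94). I'll push the right cover next, working out the approach first.

```bash
cat >> h.py <<'E'
YAW=np.radians(-6.95); O=np.array([.5762,.1065,0]); RC=R.from_euler("z",YAW).as_matrix()
def chg(x,y,z): return O+RC@np.array([x,y,z])
def plan(p,yaw,frm=None):
    """slide mm/turn deg from the present pose to p with tool x at world yaw(deg, mod 180), tool down"""
    s=env.observe(); M=R.from_quat(s["ee_rot"]).as_matrix(); y=np.radians(yaw)
    best=None
    for k in(0,np.pi):
        x=np.array([np.cos(y+k),np.sin(y+k),0]);z=np.array([0,0,-1.]);T=np.c_[x,np.cross(z,x),z]
        t=np.degrees(R.from_matrix(M.T@T).as_rotvec())
        if best is None or np.linalg.norm(t)<np.linalg.norm(best): best=t
    print("slide",(1000*M.T@(p-s["position"])).round(1),"turn",best.round(1),"q6",s["q"][5].round(2),"t",s["clock"])
E
python3 - <<'E'
from h import *
for a in[(0,-.21,.24),(0,-.21,.168),(0,-.04,.168)]: plan(chg(*a),83.05)
E
```

```text
slide [-188.9 -448.3   -1. ] turn [ 0.   0.1 33.3] q6 1.44 t 0.25
slide [-188.8 -448.3   71. ] turn [ 0.   0.1 33.3] q6 1.44 t 0.25
slide [-330.9 -541.6   71.2] turn [ 0.   0.1 33.3] q6 1.44 t 0.25
```

>>> play_rows --motion '[{"slide": [-24,-57,0],"turn": [0,0,8],"gripper": 0},{"slide": [-47,-112,0],"turn": [0,0,16],"gripper": 0},{"slide": [-71,-168,0],"turn": [0,0,24],"gripper": 0},{"slide": [-95,-224,0],"turn": [0,0,33],"gripper": 0},{"slide": [-118,-280,0],"turn": [0,0,33],"gripper": 0},{"slide": [-142,-336,0],"turn": [0,0,33],"gripper": 0},{"slide": [-166,-392,0],"turn": [0,0,33],"gripper": 0},{"slide": [-189,-448,0],"turn": [0,0,33],"gripper": 0},{"slide": [-189,-448,0],"turn": [0,0,33],"gripper": 0},{"slide": [-189,-448,0],"turn": [0,0,33],"gripper": 0},{"slide": [-189,-448,36],"turn": [0,0,33],"gripper": 0},{"slide": [-189,-448,71],"turn": [0,0,33],"gripper": 0},{"slide": [-189,-448,71],"turn": [0,0,33],"gripper": 0}]' --squeeze 30

```text
clock: 1.88
position: [0.5471, -0.1027, 0.1646]
ee_rot: [-0.664, 0.748, 0.004, -0.002]
contact_force: [-0.2, -0.3, -0.4]
grip_width: 0.0001
```

Run:
```python
from h import *
s=env.observe();print(s["position"],RC.T@(s["position"]-O),s["contact_force"],s["grip_width"])
for a in[(0,-.19,.168),(0,-.11,.168),(0,-.038,.168)]: plan(chg(*a),83.05)
```

```text
[ 0.5471088  -0.10265867  0.16455077] [-0.00356858 -0.21114193  0.16455077] [-0.24656803 -0.33369449 -0.44937244] 0.00010244199939478323
slide [-21.1  -3.6  -3.4] turn [0.5 0.1 0.1] q6 2.95 t 1.875
slide [-101.1   -3.8   -3.3] turn [0.5 0.1 0.1] q6 2.95 t 1.875
slide [-173.1   -4.    -3.1] turn [0.5 0.1 0.1] q6 2.95 t 1.875
```

>>> play_rows --motion '[{"slide": [-15,-4,-3],"turn": [0,0,0],"gripper": 0},{"slide": [-30,-4,-3],"turn": [0,0,0],"gripper": 0},{"slide": [-50,-4,-3],"turn": [0,0,0],"gripper": 0},{"slide": [-70,-4,-3],"turn": [0,0,0],"gripper": 0},{"slide": [-90,-4,-3],"turn": [0,0,0],"gripper": 0},{"slide": [-110,-4,-3],"turn": [0,0,0],"gripper": 0},{"slide": [-130,-4,-3],"turn": [0,0,0],"gripper": 0},{"slide": [-145,-4,-3],"turn": [0,0,0],"gripper": 0},{"slide": [-158,-4,-3],"turn": [0,0,0],"gripper": 0},{"slide": [-168,-4,-3],"turn": [0,0,0],"gripper": 0},{"slide": [-168,-4,-3],"turn": [0,0,0],"gripper": 0}]'

```text
clock: 3.25
position: [0.5687, 0.0347, 0.1674]
ee_rot: [-0.681, 0.732, 0.013, 0.007]
contact_force: [0.0, -0.2, 0.5]
grip_width: -0.0002
```

Run:
```python
from h import *
s=env.observe();print(s["position"],RC.T@(s["position"]-O),s["contact_force"])
c=cam("scene");f=c["frame"];cv2.imwrite("pics/s2.png",cv2.resize(f[170:360,240:460,::-1],None,fx=3,fy=3,interpolation=cv2.INTER_CUBIC))
```

```text
[0.56866179 0.03472578 0.16741716] [ 0.00120209 -0.07215898  0.16741716] [ 0.04117419 -0.24430112  0.48176753]
```

View pics/s2.png

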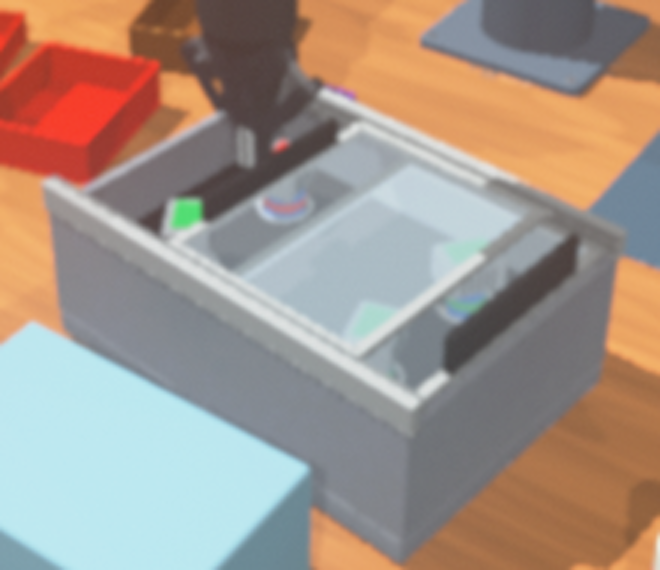

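The picture shows the cover about two thirds back, lip at the finger and still partly over the packs. Joint 6 has reached its range end, so I'll turn the tool back 20° and finish the push.

>>> play_rows --motion '[{"slide": [10,0,0],"turn": [0,0,-10],"gripper": 0},{"slide": [10,0,0],"turn": [0,0,-20],"gripper": 0},{"slide": [10,0,0],"turn": [0,0,-30],"gripper": 0},{"slide": [-5,0,0],"turn": [0,0,-30],"gripper": 0},{"slide": [-15,0,0],"turn": [0,0,-30],"gripper": 0},{"slide": [-25,0,0],"turn": [0,0,-30],"gripper": 0},{"slide": [-31,0,0],"turn": [0,0,-30],"gripper": 0},{"slide": [-31,0,0],"turn": [0,0,-30],"gripper": 0},{"slide": [-31,0,0],"turn": [0,0,-30],"gripper": 0}]'

```text
clock: 4.42
position: [0.5708, 0.0661, 0.1685]
ee_rot: [0.848, -0.531, -0.011, -0.011]
contact_force: [0.4, -0.8, -0.5]
grip_width: -0.0001
```

Run:
```python
from h import *
s=env.observe();print(s["position"],RC.T@(s["position"]-O),s["contact_force"],s["q"])
plan(s["position"],83)
```

```text
[0.57079733 0.06613919 0.16848409] [-0.00047919 -0.04071798  0.16848409] [ 0.43014836 -0.80356046 -0.46265481] [-0.01760946  0.17805183  0.09966003  1.50035535  0.03020262  2.67161318]
slide [0. 0. 0.] turn [ 0.1  1.8 32.9] q6 2.67 t 4.425
```

>>> play_rows --motion '[{"slide": [8,4,0],"turn": [0,0,0],"gripper": 0},{"slide": [8,4,-45],"turn": [0,0,0],"gripper": 0},{"slide": [8,4,-90],"turn": [0,0,0],"gripper": 0},{"slide": [40,40,-90],"turn": [0,0,-10],"gripper": 60},{"slide": [80,80,-90],"turn": [0,0,-20],"gripper": 60},{"slide": [120,120,-90],"turn": [0,0,-30],"gripper": 60},{"slide": [160,160,-90],"turn": [0,0,-40],"gripper": 60},{"slide": [200,200,-90],"turn": [0,0,-50],"gripper": 60},{"slide": [240,240,-90],"turn": [0,0,-60],"gripper": 60},{"slide": [265,265,-90],"turn": [0,0,-70],"gripper": 60},{"slide": [265,265,-90],"turn": [0,0,-80],"gripper": 60},{"slide": [265,265,-90],"turn": [0,0,-90],"gripper": 60},{"slide": [265,265,-90],"turn": [0,0,-100],"gripper": 60},{"slide": [265,265,-90],"turn": [0,0,-110],"gripper": 60},{"slide": [265,265,-90],"turn": [0,0,-120],"gripper": 60}]'

```text
clock: 6.3
position: [0.4484, -0.2911, 0.2487]
ee_rot: [0.882, 0.471, 0.004, -0.015]
contact_force: [-0.7, 0.1, 0.9]
grip_width: 0.0604
```

Run:
```python
from h import *
s=env.observe();print(s["position"],s["q"])
c=cam("top");f=c["frame"]
a=cv2.resize(f[90:210,180:330,::-1],None,fx=5,fy=5,interpolation=cv2.INTER_CUBIC);cv2.imwrite("pics/t3.png",a)
hsv=cv2.cvtColor(f,cv2.COLOR_RGB2HSV)
m=(((hsv[...,0]<10)|(hsv[...,0]>170))&(hsv[...,1]>90)).astype(np.uint8);m[:140]=0;m[188:]=0;m[:,:260]=0;m[:,300:]=0
for k in cv2.findContours(m,0,2)[0]:
    r=cv2.minAreaRect(k); P=np.array([onz(c,*p,.13)for p in cv2.boxPoints(r)])
    print("red",r,cv2.contourArea(k),P.mean(0),RC.T@(P.mean(0)-O),P.round(3).tolist())
```

```text
[ 0.44837851 -0.29107179  0.24865824] [-0.71195256  0.10178759  0.17436122  1.66891633  0.01843503 -0.12205102]
red ((281.8653869628906, 169.82691955566406), (11.374736785888672, 7.648529529571533), 78.69007110595703) 71.5 [0.51003913 0.02123216 0.13      ] [-0.05535705 -0.09264698  0.13      ] [[0.525, 0.036, 0.13], [0.529, 0.013, 0.13], [0.495, 0.007, 0.13], [0.491, 0.029, 0.13]]
```

View pics/t3.png

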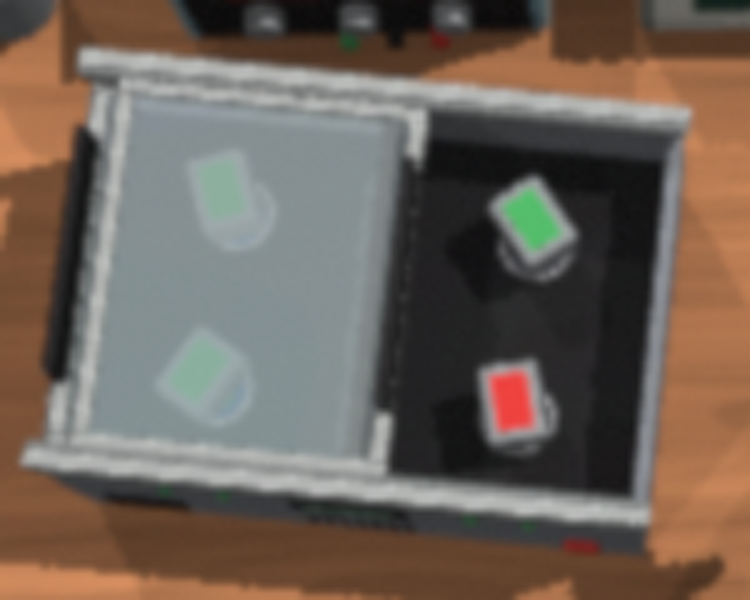

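The cover is fully back, with its lip at about x=400 px. The pack's head is clear at (515,403), its long side about 10° off world x. Red and green heads are unmoved. Next I'll compute the hover and the descent.

Run:
```python
from h import *
c=cam("top")
P=np.array([onz(c,180+x/5-.4,90+y/5-.4,.13) for x,y in[(478,366),(538,359),(552,436),(490,446)]])
print(P.round(4),P.mean(0),[np.linalg.norm(P[i]-P[i-1]).round(3) for i in range(4)])
d=P[0]+P[1]-P[2]-P[3];print(np.degrees(np.arctan2(d[1],d[0])))
p=np.array([.5097,.0212,.25]);plan(p,100)
```

```text
[[ 0.5319  0.0408  0.13  ]
 [ 0.5353  0.0049  0.13  ]
 [ 0.4883 -0.0026  0.13  ]
 [ 0.4831  0.0343  0.13  ]] [0.50964822 0.01934703 0.13      ] [np.float64(0.049), np.float64(0.036), np.float64(0.048), np.float64(0.037)]
8.301610742037292
slide [ 292.7 -124.5    7.8] turn [ -0.8  -1.7 -44.1] q6 -0.12 t 6.4
```

>>> play_rows --motion '[{"slide": [49,-21,-5],"turn": [0,-1,-9],"gripper": 60},{"slide": [98,-42,-5],"turn": [0,-1,-18],"gripper": 60},{"slide": [147,-63,-5],"turn": [0,-1,-27],"gripper": 60},{"slide": [196,-84,-5],"turn": [0,-1,-36],"gripper": 60},{"slide": [245,-105,0],"turn": [-1,-2,-43],"gripper": 60},{"slide": [292,-124,3],"turn": [-1,-2,-43],"gripper": 60},{"slide": [292,-124,3],"turn": [-1,-2,-43],"gripper": 60},{"slide": [292,-124,3],"turn": [-1,-2,-43],"gripper": 60}]'

```text
clock: 7.4
position: [0.5096, 0.0198, 0.2548]
ee_rot: [0.651, 0.759, -0.002, 0.003]
contact_force: [-0.2, 0.0, 0.0]
grip_width: 0.0601
```

Run:
```python
from h import *
s=env.observe();print(s["position"],s["q"])
plan(np.array([.5097,.0205,.107]),98.8)
```

```text
[0.50964235 0.01983698 0.25475104] [-0.088525    0.01162525  0.09276896  1.64964213 -0.00678012 -0.24156747]
slide [1.700e+00 1.000e-01 1.477e+02] turn [ 0.   0.4 -0. ] q6 -0.24 t 7.4
```

>>> play_rows --motion '[{"slide": [1,0,40],"turn": [0,0,0],"gripper": 60},{"slide": [1,0,80],"turn": [0,0,0],"gripper": 60},{"slide": [1,0,110],"turn": [0,0,0],"gripper": 60},{"slide": [1,0,130],"turn": [0,0,0],"gripper": 60},{"slide": [1,0,146],"turn": [0,0,0],"gripper": 60},{"slide": [1,0,146],"turn": [0,0,0],"gripper": 60}]' --squeeze 30

```text
clock: 8.15
position: [0.5087, 0.0189, 0.1075]
ee_rot: [0.652, 0.758, -0.003, 0.002]
contact_force: [-0.2, -0.1, 1.0]
grip_width: 0.0601
```

>>> play_rows --motion '[{"slide": [0,0,0],"turn": [0,0,0],"gripper": 20},{"slide": [0,0,0],"turn": [0,0,0],"gripper": 20},{"slide": [0,0,0],"turn": [0,0,0],"gripper": 20},{"slide": [0,0,0],"turn": [0,0,0],"gripper": 20},{"slide": [0,0,0],"turn": [0,0,0],"gripper": 20},{"slide": [0,0,0],"turn": [0,0,0],"gripper": 20}]' --squeeze 30

```text
clock: 8.9
position: [0.5091, 0.0212, 0.1091]
ee_rot: [0.652, 0.759, -0.0, 0.001]
contact_force: [-0.8, 4.6, 1.7]
grip_width: 0.0353
```

>>> play_rows --motion '[{"slide": [0,0,0],"turn": [0,0,0],"gripper": 20},{"slide": [0,0,0],"turn": [0,0,0],"gripper": 20},{"slide": [0,0,0],"turn": [0,0,9],"gripper": 20},{"slide": [0,0,0],"turn": [0,0,18],"gripper": 20},{"slide": [0,0,-1],"turn": [0,0,28],"gripper": 20},{"slide": [0,0,-2],"turn": [0,0,37],"gripper": 20},{"slide": [0,0,-2],"turn": [0,0,37],"gripper": 20}]' --squeeze 110

```text
clock: 9.78
position: [0.509, 0.0216, 0.11]
ee_rot: [0.858, 0.513, -0.0, 0.0]
contact_force: [2.1, 1.8, -7.9]
grip_width: 0.0342
```

Run:
```python
from h import *
s=env.observe();print(s["position"],s["q"],s["torque"],s["contact_force"],s["grip_width"]);plan(np.array([.5097,.0205,.107]),98.8)
```

```text
[0.5089818  0.02156704 0.10998774] [-8.91562120e-02  1.88254378e-02 -1.87967715e-01  1.36417851e+00
 -3.24827265e-04  4.03416565e-01] [ 0.51600044 -0.44873554  0.27994405] [ 2.09729612  1.76020799 -7.91219691] 0.03419409840124999
slide [-0.6  1.1  3. ] turn [ -0.   0. -37.] q6 0.4 t 9.775
```

>>> play_rows --motion '[{"slide": [0,0,-0.5],"turn": [0,0,-9],"gripper": 20},{"slide": [0,0,-1],"turn": [0,0,-18],"gripper": 20},{"slide": [0,0,-1.6],"turn": [0,0,-27],"gripper": 20},{"slide": [0,0,-2.2],"turn": [0,0,-37],"gripper": 20},{"slide": [0,0,-2.8],"turn": [0,0,-46],"gripper": 20},{"slide": [0,0,-3.4],"turn": [0,0,-55],"gripper": 20},{"slide": [0,0,-4],"turn": [0,0,-64],"gripper": 20},{"slide": [0,0,-4.5],"turn": [0,0,-74],"gripper": 20}]'

```text
clock: 10.78
position: [0.5092, 0.0211, 0.1129]
ee_rot: [0.374, 0.928, -0.0, -0.0]
contact_force: [2.8, 0.4, -10.5]
grip_width: 0.0343
```

>>> play_rows --motion '[{"slide": [0,0,-1.5],"turn": [0,0,9],"gripper": 20},{"slide": [0,0,-2.2],"turn": [0,0,18],"gripper": 20},{"slide": [0,0,-2.9],"turn": [0,0,27],"gripper": 20},{"slide": [0,0,-3.6],"turn": [0,0,37],"gripper": 20},{"slide": [0,0,-4.3],"turn": [0,0,46],"gripper": 20},{"slide": [0,0,-5],"turn": [0,0,55],"gripper": 20},{"slide": [0,0,-5.7],"turn": [0,0,64],"gripper": 20},{"slide": [0,0,-6.4],"turn": [0,0,74],"gripper": 20}]'

```text
clock: 11.78
position: [0.5089, 0.0215, 0.1171]
ee_rot: [0.857, 0.516, -0.001, -0.001]
contact_force: [3.5, 1.4, -12.5]
grip_width: 0.0344
```

Run:
```python
from h import *
c=cam("scene");f=c["frame"];cv2.imwrite("pics/s4.png",cv2.resize(f[130:360,230:460,::-1],None,fx=2.6,fy=2.6,interpolation=cv2.INTER_CUBIC))
```

```text
(no output)
```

View pics/s4.png

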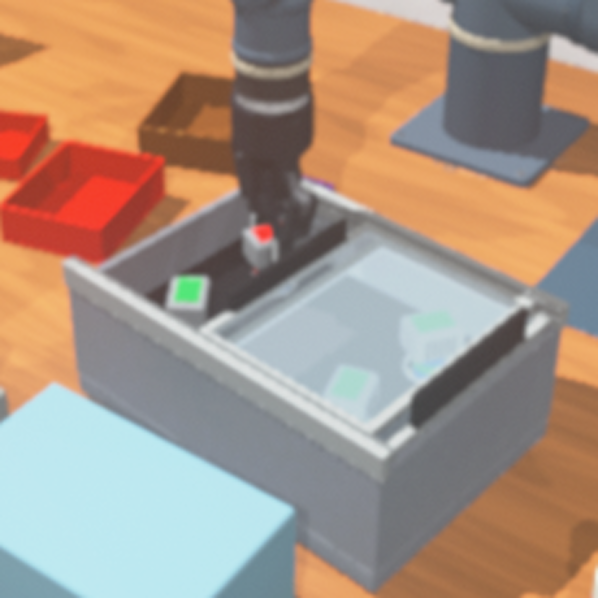

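The head is held between the fingers at about (262,240) and the charger is standing level. I'll continue with two swings per call.

>>> play_rows --motion '[{"slide": [0,0,-2],"turn": [0,0,-9],"gripper": 20},{"slide": [0,0,-2.6],"turn": [0,0,-18],"gripper": 20},{"slide": [0,0,-3.2],"turn": [0,0,-27],"gripper": 20},{"slide": [0,0,-3.8],"turn": [0,0,-37],"gripper": 20},{"slide": [0,0,-4.4],"turn": [0,0,-46],"gripper": 20},{"slide": [0,0,-5],"turn": [0,0,-55],"gripper": 20},{"slide": [0,0,-5.6],"turn": [0,0,-64],"gripper": 20},{"slide": [0,0,-6.2],"turn": [0,0,-74],"gripper": 20},{"slide": [0,0,-6.2],"turn": [0,0,-65],"gripper": 20},{"slide": [0,0,-6.8],"turn": [0,0,-56],"gripper": 20},{"slide": [0,0,-7.4],"turn": [0,0,-47],"gripper": 20},{"slide": [0,0,-8],"turn": [0,0,-37],"gripper": 20},{"slide": [0,0,-8.6],"turn": [0,0,-28],"gripper": 20},{"slide": [0,0,-9.2],"turn": [0,0,-19],"gripper": 20},{"slide": [0,0,-9.8],"turn": [0,0,-10],"gripper": 20},{"slide": [0,0,-10.4],"turn": [0,0,0],"gripper": 20}]'

```text
clock: 13.82
position: [0.5089, 0.0215, 0.1261]
ee_rot: [0.858, 0.514, -0.001, -0.001]
contact_force: [3.4, 0.9, -12.1]
grip_width: 0.0339
```

>>> play_rows --motion '[{"slide": [0,0,-2],"turn": [0,0,-9],"gripper": 20},{"slide": [0,0,-2.6],"turn": [0,0,-18],"gripper": 20},{"slide": [0,0,-3.2],"turn": [0,0,-27],"gripper": 20},{"slide": [0,0,-3.8],"turn": [0,0,-37],"gripper": 20},{"slide": [0,0,-4.4],"turn": [0,0,-46],"gripper": 20},{"slide": [0,0,-5],"turn": [0,0,-55],"gripper": 20},{"slide": [0,0,-5.6],"turn": [0,0,-64],"gripper": 20},{"slide": [0,0,-6.2],"turn": [0,0,-74],"gripper": 20},{"slide": [0,0,-6.2],"turn": [0,0,-65],"gripper": 20},{"slide": [0,0,-6.8],"turn": [0,0,-56],"gripper": 20},{"slide": [0,0,-7.4],"turn": [0,0,-47],"gripper": 20},{"slide": [0,0,-8],"turn": [0,0,-37],"gripper": 20},{"slide": [0,0,-8.6],"turn": [0,0,-28],"gripper": 20},{"slide": [0,0,-9.2],"turn": [0,0,-19],"gripper": 20},{"slide": [0,0,-9.8],"turn": [0,0,-10],"gripper": 20},{"slide": [0,0,-10.4],"turn": [0,0,0],"gripper": 20}]'

```text
clock: 15.82
position: [0.5089, 0.0214, 0.1349]
ee_rot: [0.858, 0.514, -0.002, -0.001]
contact_force: [2.8, 0.4, -11.6]
grip_width: 0.0344
```

>>> play_rows --motion '[{"slide": [0,0,-2],"turn": [0,0,-9],"gripper": 20},{"slide": [0,0,-2.6],"turn": [0,0,-18],"gripper": 20},{"slide": [0,0,-3.2],"turn": [0,0,-27],"gripper": 20},{"slide": [0,0,-3.8],"turn": [0,0,-37],"gripper": 20},{"slide": [0,0,-4.4],"turn": [0,0,-46],"gripper": 20},{"slide": [0,0,-5],"turn": [0,0,-55],"gripper": 20},{"slide": [0,0,-5.6],"turn": [0,0,-64],"gripper": 20},{"slide": [0,0,-6.2],"turn": [0,0,-74],"gripper": 20}]'

```text
clock: 16.82
position: [0.5094, 0.021, 0.1405]
ee_rot: [0.371, 0.929, -0.001, -0.002]
contact_force: [2.1, 0.3, -5.4]
grip_width: 0.0347
```

>>> play_rows --motion '[{"slide": [0,0,-1.5],"turn": [0,0,9],"gripper": 20},{"slide": [0,0,-2.2],"turn": [0,0,18],"gripper": 20},{"slide": [0,0,-2.9],"turn": [0,0,27],"gripper": 20},{"slide": [0,0,-3.6],"turn": [0,0,37],"gripper": 20},{"slide": [0,0,-4.3],"turn": [0,0,46],"gripper": 20},{"slide": [0,0,-5],"turn": [0,0,55],"gripper": 20},{"slide": [0,0,-5.7],"turn": [0,0,64],"gripper": 20}]'

```text
clock: 17.7
position: [0.5095, 0.0203, 0.147]
ee_rot: [0.807, 0.59, -0.002, -0.0]
contact_force: [0.2, -0.1, -2.6]
grip_width: 0.0341
```

Only the pack's weight remains (2.6 N), so it is free. Lifting.

>>> play_rows --motion '[{"slide": [0,0,-10],"turn": [0,0,0],"gripper": 20},{"slide": [0,0,-25],"turn": [0,0,0],"gripper": 20},{"slide": [0,0,-50],"turn": [0,0,0],"gripper": 20},{"slide": [0,0,-75],"turn": [0,0,0],"gripper": 20},{"slide": [0,0,-100],"turn": [0,0,0],"gripper": 20},{"slide": [0,0,-125],"turn": [0,0,0],"gripper": 20},{"slide": [0,0,-145],"turn": [0,0,0],"gripper": 20},{"slide": [0,0,-145],"turn": [0,0,0],"gripper": 20}]'

```text
clock: 18.7
position: [0.5112, 0.0202, 0.2955]
ee_rot: [0.806, 0.591, 0.001, 0.002]
contact_force: [0.0, -0.5, -2.7]
grip_width: 0.0345
```

Run:
```python
from h import *
c=cam("scene");f=c["frame"];cv2.imwrite("pics/s5.png",cv2.resize(f[90:340,190:460,::-1],None,fx=2.3,fy=2.3,interpolation=cv2.INTER_CUBIC))
s=env.observe();print(s["q"],s["contact_force"])
plan(np.array([.4425,-.2894,.285]),72)
```

```text
[-0.0903784   0.03252298  0.19241013  1.73017307 -0.0021026   0.2155467 ] [ 0.48605457  0.31437287 -3.87325293]
slide [-315.8   28.3    9.4] turn [0.1 0.1 0.5] q6 0.22 t 18.75
```

View pics/s5.png

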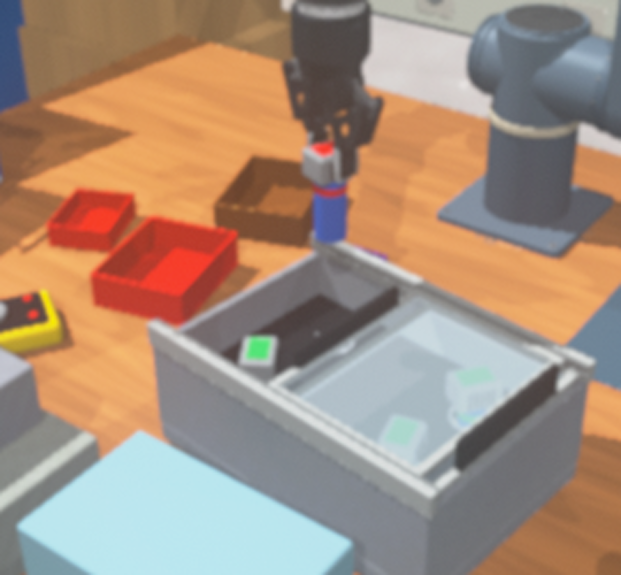

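The pack hangs upright in the fingers at (330,190), clear of the charger, which stands in place. Carrying it to the large red tray.

>>> play_rows --motion '[{"slide": [-25,2,0],"turn": [0,0,0],"gripper": 20},{"slide": [-65,6,0],"turn": [0,0,0],"gripper": 20},{"slide": [-105,10,0],"turn": [0,0,0],"gripper": 20},{"slide": [-145,13,0],"turn": [0,0,0],"gripper": 20},{"slide": [-185,17,0],"turn": [0,0,0],"gripper": 20},{"slide": [-225,20,0],"turn": [0,0,0],"gripper": 20},{"slide": [-265,24,0],"turn": [0,0,0],"gripper": 20},{"slide": [-295,27,0],"turn": [0,0,0],"gripper": 20},{"slide": [-310,28,0],"turn": [0,0,0],"gripper": 20},{"slide": [-316,28,0],"turn": [0,0,0],"gripper": 20},{"slide": [-316,28,0],"turn": [0,0,0],"gripper": 20},{"slide": [-316,28,0],"turn": [0,0,0],"gripper": 20}]'

```text
clock: 20.25
position: [0.4425, -0.2885, 0.2945]
ee_rot: [0.806, 0.592, -0.0, 0.001]
contact_force: [0.3, 0.2, -3.3]
grip_width: 0.0343
```

Run:
```python
from h import *
plan(np.array([.4425,-.2894,.083]),72)
c=cam("scene");f=c["frame"];cv2.imwrite("pics/s6.png",cv2.resize(f[60:260,180:380,::-1],None,fx=2.6,fy=2.6,interpolation=cv2.INTER_CUBIC))
```

```text
slide [-5.000e-01  1.000e-01  2.115e+02] turn [0.1 0.1 0.6] q6 -0.4 t 20.25
```

View pics/s6.png

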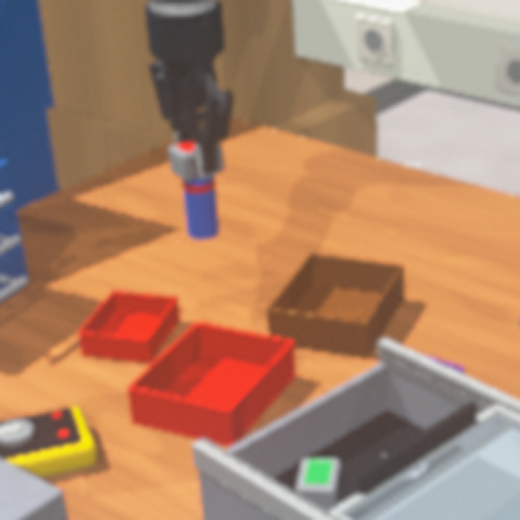

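The pack hangs over the tray region at (190,190), with the large red tray below at (213,380). I'll check for tilt or slip by projecting where an upright, unslipped pack should appear.

Run:
```python
from h import *
c=cam("scene");f=c["frame"]
for z in(.3154,.2854,.2154): print(z,proj(c,[.4425,-.2885,z]).round(1))
h=cv2.cvtColor(f,cv2.COLOR_RGB2HSV)
m=((h[...,0]>108)&(h[...,0]<130)&(h[...,1]>120)&(h[...,2]>60)).astype(np.uint8);m[:,:240]=0;m[:,275:]=0;m[:120]=0;m[160:]=0
k=max(cv2.findContours(m,0,2)[0],key=cv2.contourArea);print(cv2.minAreaRect(k),cv2.boundingRect(k))
for v in(136,141,146): print(v,np.flatnonzero(m[v]).mean())
```

```text
0.3154 [254.7 115.5]
0.2854 [255.7 125.9]
0.2154 [257.8 149.1]
((255.0, 141.5), (11.0, 4.0), 90.0) (253, 136, 5, 12)
136 254.0
141 254.0
146 254.0
```

Foot and slope match an upright, unslipped pack; the light's centre is only offset because the finger hides part of it. Lowering.

>>> play_rows --motion '[{"slide": [0,0,25],"turn": [0,0,0],"gripper": 20},{"slide": [0,0,60],"turn": [0,0,0],"gripper": 20},{"slide": [0,0,95],"turn": [0,0,0],"gripper": 20},{"slide": [0,0,130],"turn": [0,0,0],"gripper": 20},{"slide": [0,0,160],"turn": [0,0,0],"gripper": 20},{"slide": [0,0,185],"turn": [0,0,0],"gripper": 20},{"slide": [0,0,200],"turn": [0,0,0],"gripper": 20},{"slide": [0,0,204],"turn": [0,0,0],"gripper": 20},{"slide": [0,0,204],"turn": [0,0,0],"gripper": 20}]'

```text
clock: 21.48
position: [0.443, -0.2893, 0.0913]
ee_rot: [0.806, 0.592, -0.0, 0.002]
contact_force: [-0.2, -0.0, -3.5]
grip_width: 0.0342
```

>>> play_rows --motion '[{"slide": [0,0,2],"turn": [0,0,0],"gripper": 20},{"slide": [0,0,4],"turn": [0,0,0],"gripper": 20},{"slide": [0,0,6],"turn": [0,0,0],"gripper": 20},{"slide": [0,0,8],"turn": [0,0,0],"gripper": 20},{"slide": [0,0,8],"turn": [0,0,0],"gripper": 20}]' --squeeze 60

```text
clock: 22.1
position: [0.4432, -0.2894, 0.0835]
ee_rot: [0.806, 0.592, -0.0, 0.002]
contact_force: [-0.1, 0.2, -2.0]
grip_width: 0.0345
```

>>> play_rows --motion '[{"slide": [0,0,1],"turn": [0,0,0],"gripper": 20},{"slide": [0,0,2],"turn": [0,0,0],"gripper": 20},{"slide": [0,0,2],"turn": [0,0,0],"gripper": 20}]'

```text
clock: 22.48
position: [0.4434, -0.2895, 0.0834]
ee_rot: [0.806, 0.592, 0.0, 0.002]
contact_force: [-2.3, 2.7, 7.2]
grip_width: 0.0345
```

Floor contact: +7 N with no further descent. Releasing.

>>> play_rows --motion '[{"slide": [0,0,0],"turn": [0,0,0],"gripper": 32},{"slide": [0,0,0],"turn": [0,0,0],"gripper": 38},{"slide": [0,0,0],"turn": [0,0,0],"gripper": 44},{"slide": [0,0,0],"turn": [0,0,0],"gripper": 55},{"slide": [0,0,0],"turn": [0,0,0],"gripper": 62},{"slide": [0,0,0],"turn": [0,0,0],"gripper": 62},{"slide": [0,0,-10],"turn": [0,0,0],"gripper": 62},{"slide": [0,0,-30],"turn": [0,0,0],"gripper": 62},{"slide": [0,0,-70],"turn": [0,0,0],"gripper": 62},{"slide": [0,0,-120],"turn": [0,0,0],"gripper": 62},{"slide": [0,0,-170],"turn": [0,0,0],"gripper": 62},{"slide": [0,0,-200],"turn": [0,0,0],"gripper": 62},{"slide": [0,0,-200],"turn": [0,0,0],"gripper": 62}]' --squeeze 20

```text
clock: 24.1
position: [0.4441, -0.2898, 0.2878]
ee_rot: [0.806, 0.592, 0.001, 0.006]
contact_force: [-0.5, -0.0, -0.7]
grip_width: 0.0618
```

Run:
```python
from h import *
c=cam("scene");f=c["frame"];cv2.imwrite("pics/s7.png",cv2.resize(f[100:350,170:460,::-1],None,fx=2.3,fy=2.3,interpolation=cv2.INTER_CUBIC))
print("expect head top",proj(c,[.4434,-.2895,.104]),"foot",proj(c,[.4434,-.2895,.004]))
t=cam("top");h=cv2.cvtColor(f,cv2.COLOR_RGB2HSV)
print("gray diff vs start near charger (scene view):",[(n,onz(c,0,0,0)[0].round(1)) for n in()])
a=cv2.imread("pics/top1.png")[:,:,::-1].astype(int);b=t["frame"].astype(int)
for n,im in(("before",a),("after",b)):
    g=cv2.cvtColor(im.astype(np.uint8),cv2.COLOR_RGB2HSV);g=((g[...,1]<40)&(g[...,2]>150)).astype(np.uint8);g[:95]=0;g[205:]=0;g[:,:180]=0;g[:,325:]=0
    k=max(cv2.findContours(g,0,2)[0],key=cv2.contourArea);print(n,cv2.minAreaRect(k))
```

```text
expect head top [260.43787108 183.73282105] foot [263.05112508 212.47088602]
gray diff vs start near charger (scene view): []
before ((251.01980590820312, 146.80197143554688), (124.77764892578125, 83.78211975097656), 5.710593223571777)
after ((250.767333984375, 149.3267364501953), (124.77766418457031, 78.70744323730469), 5.710593223571777)
```

View pics/s7.png

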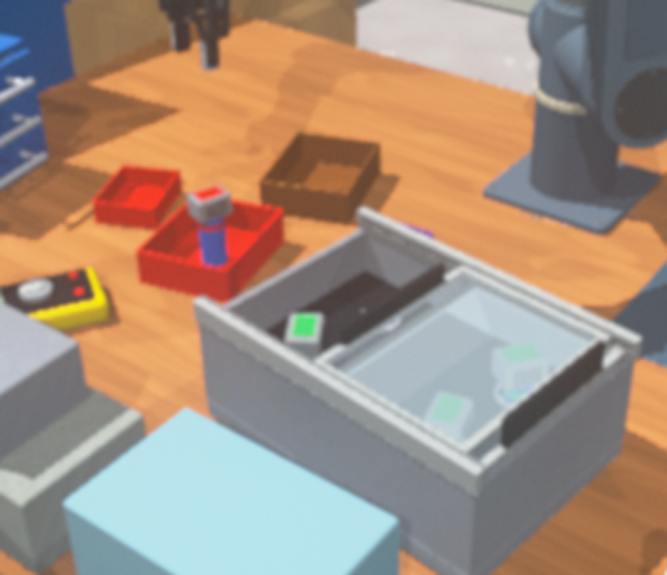

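The pack stands upright in the large red tray. Its head top is at (260.9,184.8) in full-image pixels against an expected (260.4,183.7). The charger and green packs are in place and the gripper is clear.

```bash
python3 -c "
from workcell import env
print(env.close_job())"
```

```text
the job is handed in; nothing more can be done
None
```

I slid the right cover fully back and twisted the seized pack out with seven full swings at about 8–13 N of upward pull. I then stood it in the larger red tray and handed the job in at about 24 s. No verdict was reported.

**Last checks:**
- **Pack:** it stands upright in the tray. In the scene view its head top is within about 1 px of where it should be, and the gripper is about 0.2 m above it, touching nothing.
- **Charger:** it stands level by eye, and the three green packs look to be in their bays. I did not measure the packs' positions again at the end.

**Disagreements:**
- **Charger outline:** the outline in the top view came out 5 px shorter on one side, with its centre about 2.5 px off. I put this down to the colour mask and the moved cover, since the scene view shows no shift.
- **Cover push:** the first push stopped short because joint 6 reached the end of its range. I turned the tool back and finished the push.
- **Tilt check before lowering:** the blue mask for the pack's body picked up too little to use, so I judged it upright from the picture instead.

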